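# Pack the cedar wedges head to tail in the shoe-care tray

## Robot

A 6-joint arm with a two-finger parallel gripper is mounted at the origin on the work surface. World frame = base frame: x ahead of the robot, y to its left, z up, the work surface at z = 0. Lengths are in m, angles in rad, forces in N, time in s.
With the tool pointing down it reaches from about 0.325 to 0.9 m from the base axis. Payload 6.1 kg.
Tool frame: the origin (TCP) lies between the finger pads; the fingertips stand 14 mm ahead of it and the grasp point (between the pads) lies 5 mm behind it (r.nose_length is the distance from the TCP to the fingertips, in m); z points along the fingers, y is the line along which they close (so a half turn about z gives the same grasp; the last joint's range is limited). The gripper opens to 87 mm and grips with 3 to 60 N. Pads are 19 mm wide; open, the fingers measure 117 mm over their backs; the gripper's body (75 mm by 190 mm) begins 51 mm behind the grasp point.
Start: joints at [-1.371, 0.22, 1.526, -0, 1.395, -0.126], TCP at [0.2, -0.592, 0.237] pointing down, gripper open.
Joint ranges: [-2.98, 2.98], [-0.91, 2.08], [0.09, 2.57], [-1.24, 4.39], [0.2, 2.65], [-2.68, 2.68]. Speed limits (rad/s): [2.57, 2.57, 3.01, 3.14, 3.14, 3.14].

## Interface

Orientations are given as a unit quaternion [w, x, y, z].
In Python, from rig import r gives the robot as it stands. Calls block until the motion is done:
- r.move_pose(position, orientation): joint-space move of the TCP to a pose.
- r.line_to(position, rot=None, vel=0.15, stop_force=None): straight line of the TCP; rot=None keeps the orientation; vel is the mean speed in m/s. With stop_force (N) it stops when the force on the tool has changed by that much, and returns True; else False.
- r.goto_joints(angles): joint-space move.
- r.grip(opening, squeeze=None): finger opening in m; squeeze is the grip in N (None keeps the last); returns when the fingers have stopped.
- r.pause(seconds).
- r.solve_ik(position, orientation): joint angles nearest the present ones, or None.
- r.grab_frame(name): name is "scene" or "top" or "wrist"; returns the picture (384x512x3 uint8, blue, green, red); there is no depth.
- r.camera_params(name): a dict with "vfov" (degrees; the focal length in pixels is half the picture's height over the tangent of half this angle, whatever the lens; pixels are square), "cx", "cy" (the principal point, pixels), "xyz" and "rotation" of the camera in the world. Camera axes: x right, y down, z forward; pixel columns grow to the right and rows downward; lengths in m; the calibration is good to about 2 mm. A picture is of the moment at which its call begins: read the wrist's pose just before it. camera_params takes no time and is no camera call; for the wrist camera it gives the pose at the moment of the call.
A pose or a line that the arm cannot do raises r.MotionError and nothing moves.
- r.hand_in(): hands the job in; it is judged then, once.
Trained networks look in the newest picture that a camera, given by its name, has taken for a name from the list of things; names that differ only in an ending like _2 or _b are one class to them, and where a whole thing is asked for, a point or a joint stands for the part that bears it (a point fixed in the world has none). Each returns a list of dicts, best first, with "score" (0 to 1); they miss things now and then, are a little off and sometimes report something else, mostly with a low value. They report only what shows in the picture. A call takes as long as a camera call. They do not tell look-alikes from the thing itself.
- r.find_in(camera, label): "extent" ([left, top, width, height] in pixels, round what is visible of it).
- r.place_of(camera, label): "centre" ([row, column] in pixels: a listed point, or the origin of a listed thing).
Readings, each from a call of its own:
- r.current_time(): time.
- r.current_joint_pos(): joint angles.
- r.current_joint_vel(): joint speeds.
- r.current_effort(): joint torques, N m.
- r.current_tcp_pos(): TCP position.
- r.current_tcp_rot(): TCP orientation.
- r.current_ft_force(): force on the tool from outside, world axes, zero at the start.
- r.current_moment(): the same for the moment, N m.
- r.current_grip_width(): finger opening in m.
- r.current_grasp_force(): force on a finger pad.
Only numpy, scipy, OpenCV 4.12 (cv2) and the standard library are available. Lean on these libraries where they do the work, as an engineer would, in place of code of your own. Each camera call takes 0.05 s, during which the arm holds its last target. There are 200 camera calls.

## Task

Pack all four cedar wedges into the bamboo tray: move the two that are already in it aside to make room, then take the two from the slanted shoe rest and lay them in beside them. They only fit lying lengthwise in the tray, alternately wide end to narrow end, so that all four end flat on the tray's floor and fill it; leave the other things on the shelf where they are.

Things in the scene. Friction and masses are not known exactly. Their poses are not given: they have to be found in the camera images.
- tray: Fixed open bamboo tray. Origin: centre of its underside, z up. Outside 154 (own x) x 172 (own y) x 30 mm; walls and floor 8 mm thick (floor at z = 8 mm), so inside 138 x 156 mm, 22 mm deep. Wedges stand 12 mm above its rim. Four of them lying along x, alternately head to tail, fill it with 12 mm to spare across y and 8 mm along x.
- rest: Fixed white shoe rest. Origin: centre of its foot, z up. Its 236 mm wide board slopes 25 degrees, rising to own +x (away from the robot) from a lip at x = -70, z = 22 mm. A 12 mm chrome rail runs along y over it, axis at x = 26, z = 235 mm, on posts at y = -132 and 132 mm: it blocks a gripper coming straight down on the wedges' grips; come in square to the board, in front of the rail.
- wedge_a: Cedar wedge, 130 mm long, 34 high. Origin: on the underside, midway. x to the wide end, y to the straight long side, z up. Straight side at y = 18; the other slants from y = -6 at the narrow end (24 mm wide) to y = -30 at the wide end (48 mm); 36 mm wide at the origin. Starts flat in the tray's +y half, wide end to tray +x, straight side to the +y wall; no wedge fits in beside it yet.
- wedge_b: Cedar wedge identical to wedge_a. All four weigh about 110 g and carry a wooden grip block on top, near the wide end: centred at x = 35, y = 0 mm, 34 mm along x, 20 mm across y, from z = 34 to 68 mm. Starts flat in the tray's -y half, turned end for end: wide end to tray -x, straight side to the -y wall. Two wedges head to tail, slants together, make a 72 x 130 mm rectangle.
- wedge_c: Cedar wedge identical to wedge_a, with the same grip block. Starts lying on the slanted board, on the rest's +y half, narrow end down against the lip, wide end and grip block up the slope, so tipped 25 degrees.
- wedge_d: Cedar wedge identical to wedge_a, with the same grip block. Starts lying on the slanted board, on the rest's -y half, the same way round as wedge_c, about 100 mm from it.
- jar: round glass jar, 84 mm across, 105 mm high, with a screw-top steel lid; loose, not part of the job. Origin: centre of its underside.
- ring_holder: grey silicone ring holder, a slim cone on a disc foot, 72 mm across, 72 mm high; loose, not part of the job. Origin: centre of its underside.
- shoe_horn: bamboo shoe horn lying flat, about 190 mm long, 38 mm wide, 7 mm thick; loose, not part of the job. Origin: centre of its underside midway along the handle and blade.
- polish_tin: shoe-polish tin, 80 mm across, 32 mm high; loose, not part of the job. Origin: centre of its underside.
- shoe_brush: wooden shoe brush, 150 x 48 x 42 mm; loose, not part of the job. Origin: centre of its underside.
- scent_bottle: amber glass scent bottle, 48 mm across, 105 mm high; loose, not part of the job. Origin: centre of its underside.
Not all that is in view belongs to the job. Leave any pink look-alike of the wedge_a alone. Leave any green look-alike of the wedge_c alone.

How it is judged:
At the end, for the whole second after the job is handed in: All four wedges lie at rest and released in the tray: each flat on its floor (underside within 4 mm of it, tilted less than 0.06 rad), lengthwise (within 0.11 rad of the tray's length), its origin within 10 mm of the tray's middle lengthwise and within 66 mm of it across (z of wedge_a in the frame of tray between 0.004 and 0.012 m and x of wedge_a in the frame of tray between -0.01 and 0.01 m and y of wedge_a in the frame of tray between -0.066 and 0.066 m and angle between each of wedge_a, wedge_b, wedge_c, wedge_d's own z axis and vertical below 0.06 rad and angle between the x axis of each of wedge_a, wedge_b, wedge_c, wedge_d and the x axis of tray, either way round below 0.11 rad and linear speed of each of wedge_a, wedge_b, wedge_c, wedge_d below 0.02 m/s and z of wedge_b in the frame of tray between 0.004 and 0.012 m and x of wedge_b in the frame of tray between -0.01 and 0.01 m and y of wedge_b in the frame of tray between -0.066 and 0.066 m and z of wedge_c in the frame of tray between 0.004 and 0.012 m and x of wedge_c in the frame of tray between -0.01 and 0.01 m and y of wedge_c in the frame of tray between -0.066 and 0.066 m and z of wedge_d in the frame of tray between 0.004 and 0.012 m and x of wedge_d in the frame of tray between -0.01 and 0.01 m and y of wedge_d in the frame of tray between -0.066 and 0.066 m); the robot touches nothing.
It fails at once if the jar, ring holder, shoe horn, polish tin, brush or scent bottle is pushed more than 30 mm or tipped over (distance of any of jar, ring_holder, shoe_horn, polish_tin, shoe_brush, scent_bottle from where it was at the start of the episode above 0.03 m or angle between any of jar, ring_holder, shoe_horn, polish_tin, shoe_brush, scent_bottle's own z axis and vertical above 0.6 rad).
It also fails if it takes over 72 s, if anything falls off the work surface, if the arm or the gripper's body presses on something with over 40 N, if the wrist force passes 120 N, or if a joint passes its speed limit or range.

## Working session

There is one attempt and no reset: what is moved stays moved. The work goes in short steps, each a Python script; the robot and the scene stay as the last script left them, time stands still between calls to the robot, and variables do not carry over. Pictures are saved under pics/ and viewed, at most 10 in all, crops included, and the job is handed in when it is done.

```bash
ls; mkdir -p pics; cat > h.py <<'E'
import numpy as np, cv2
from rig import r
from scipy.spatial.transform import Rotation as R
def cam(n):
    p=r.camera_params(n); f=192/np.tan(np.radians(p['vfov'])/2)
    rot=np.array(p['rotation'],float)
    M=rot if rot.shape==(3,3) else R.from_quat(rot[[1,2,3,0]]).as_matrix()
    return f,p['cx'],p['cy'],np.array(p['xyz']),M
def ray(c,u,v):
    f,cx,cy,o,M=c; d=M@np.array([(u-cx)/f,(v-cy)/f,1]); return o,d/np.linalg.norm(d)
def onz(c,u,v,z):
    o,d=ray(c,u,v); return o+d*(z-o[2])/d[2]
def proj(c,P):
    f,cx,cy,o,M=c; q=(np.atleast_2d(P)-o)@M; return np.c_[q[:,0]/q[:,2]*f+cx,q[:,1]/q[:,2]*f+cy]
def tri(rays):
    A=np.zeros((3,3));b=np.zeros(3)
    for o,d in rays:
        Q=np.eye(3)-np.outer(d,d);A+=Q;b+=Q@o
    return np.linalg.solve(A,b)
E
python3 - <<'E'
from h import *
for n in ['scene','top']:
    cv2.imwrite(f'pics/{n}0.png',r.grab_frame(n)); p=r.camera_params(n); print(n,p)
    for l in ['tray','rest','wedge_a','jar','ring_holder','shoe_horn','polish_tin','shoe_brush','scent_bottle']:
        print(l,[(np.round(d['centre']).astype(int).tolist(),round(d['score'],2)) for d in r.place_of(n,l)])
print(r.current_time(),r.current_tcp_rot())
E
```

```text
pics
scene {'vfov': 54.618086939307176, 'cx': 255.97866866354178, 'cy': 192.13637804186635, 'xyz': array([1.1300066 , 0.08494382, 1.07088885]), 'rotation': array([-0.17903875,  0.6314594 ,  0.72518819, -0.20810152])}
tray [([234, 303], 0.6)]
rest [([228, 199], 0.58)]
wedge_a [([220, 208], 0.93), ([234, 297], 0.81), ([231, 314], 0.72), ([213, 181], 0.69), ([129, 180], 0.67), ([140, 357], 0.6)]
jar [([278, 246], 0.93), ([172, 327], 0.44)]
ring_holder [([175, 252], 0.58), ([226, 199], 0.27)]
shoe_horn [([160, 202], 0.61), ([173, 328], 0.46)]
polish_tin [([172, 327], 0.57), ([178, 254], 0.26)]
shoe_brush [([285, 318], 0.89)]
scent_bottle [([265, 192], 0.7)]
top {'vfov': 57.09116491854361, 'cx': 256.23029712256607, 'cy': 190.76990004995844, 'xyz': array([0.38302451, 0.00874416, 1.15122493]), 'rotation': array([ 0.0312364 , -0.69635417,  0.71610317, -0.03621337])}
tray [([162, 206], 0.88)]
rest [([235, 184], 0.37)]
wedge_a [([286, 154], 0.92), ([150, 329], 0.91), ([150, 302], 0.87), ([166, 199], 0.83), ([265, 358], 0.6)]
jar [([110, 251], 0.79), ([163, 199], 0.48)]
ring_holder [([218, 265], 0.75)]
shoe_horn [([229, 324], 0.67)]
polish_tin [([233, 180], 0.63)]
shoe_brush [([112, 191], 0.9)]
scent_bottle [([112, 304], 0.55)]
1.0 [-4.22153362e-06  9.86765305e-01  1.62154962e-01  1.01509894e-05]
```

View pics/scene0.png

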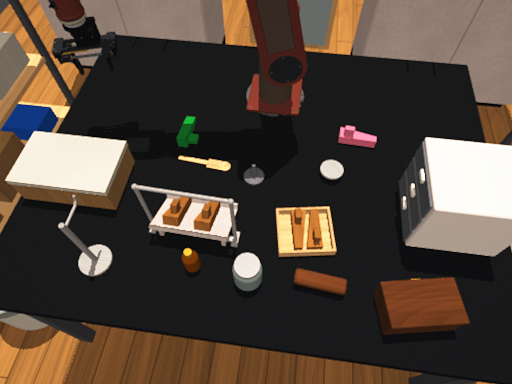

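View pics/top0.png

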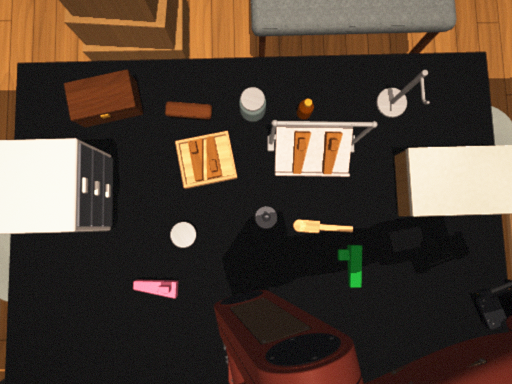

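The top view shows the tray at (206,160) with two cedar wedges at about (195,160) and (213,158). The rest is at (313,150) with cedar wedges at (302,150) and (328,150), the left one being on the +y half.

Look-alikes:
- **Pink:** (154,288) in the top view. Not wanted, wrong colour and on the table.
- **Green:** (352,265). Not wanted, same reasons.

Next I'll take close wrist views of the tray and the rest.

```bash
python3 - <<'E'
from h import *
s,t=cam('scene'),cam('top')
for n,a,b in [('tray',(303,234),(206,162)),('rest',(199,228),(313,150)),('jar',(246,278),(251,110)),('bottle',(192,265),(304,112))]:
    print(n,tri([ray(s,*a),ray(t,*b)]).round(3))
down=lambda yaw: (R.from_euler('z',yaw)*R.from_quat([1,0,0,0])).as_quat()[[3,0,1,2]]
p=r.current_tcp_pos(); r.line_to([p[0],p[1],0.40],vel=.3)
import pickle; out=[]
for i,(x,y) in enumerate([(0.42,-0.20),(0.50,-0.10),(0.44,0.1),(0.44,0.21)]):
    try: r.move_pose([x,y,0.42],down(np.pi/2 if 0 else 0))
    except r.MotionError as e: print('fail',i,e); continue
    c=cam('wrist'); im=r.grab_frame('wrist'); out.append((c,im)); cv2.imwrite(f'pics/w{i}.png',im)
    print(i,r.current_time(),r.current_tcp_pos().round(3),c[0],c[3].round(3),c[4].round(2).tolist(),r.current_joint_pos().round(2))
pickle.dump(out,open('w.pkl','wb'))
cv2.imwrite('pics/wm.png',cv2.resize(np.vstack([np.hstack([out[0][1],out[1][1]]),np.hstack([out[2][1],out[3][1]])]),(800,600),interpolation=cv2.INTER_AREA))
E
```

```text
tray [ 0.596  0.162 -0.018]
rest [ 0.625 -0.185 -0.011]
jar [ 0.769  0.005 -0.009]
bottle [ 0.754 -0.168 -0.002]
0 3.3917 [ 0.42  -0.201  0.42 ] 308.90359086425866 [ 0.495 -0.201  0.566] [[-0.0, -0.96, -0.27], [-1.0, 0.0, 0.0], [-0.0, 0.27, -0.96]] [-0.62 -0.22  1.63 -0.    1.73  0.96]
1 4.0167 [ 0.5   -0.101  0.42 ] 308.90359086425866 [ 0.576 -0.1    0.566] [[-0.0, -0.96, -0.27], [-1.0, -0.0, 0.0], [-0.0, 0.27, -0.96]] [-0.35 -0.11  1.53 -0.    1.72  1.22]
2 4.9167 [0.441 0.099 0.42 ] 308.90359086425866 [0.516 0.099 0.567] [[-0.0, -0.96, -0.27], [-1.0, 0.0, 0.0], [-0.0, 0.27, -0.96]] [ 0.05 -0.26  1.66 -0.    1.74  1.62]
3 5.4833 [0.441 0.209 0.42 ] 308.90359086425866 [0.516 0.21  0.566] [[-0.0, -0.96, -0.27], [-1.0, 0.0, 0.0], [-0.0, 0.27, -0.96]] [ 0.28 -0.17  1.58 -0.    1.72  1.85]
```

View pics/wm.png

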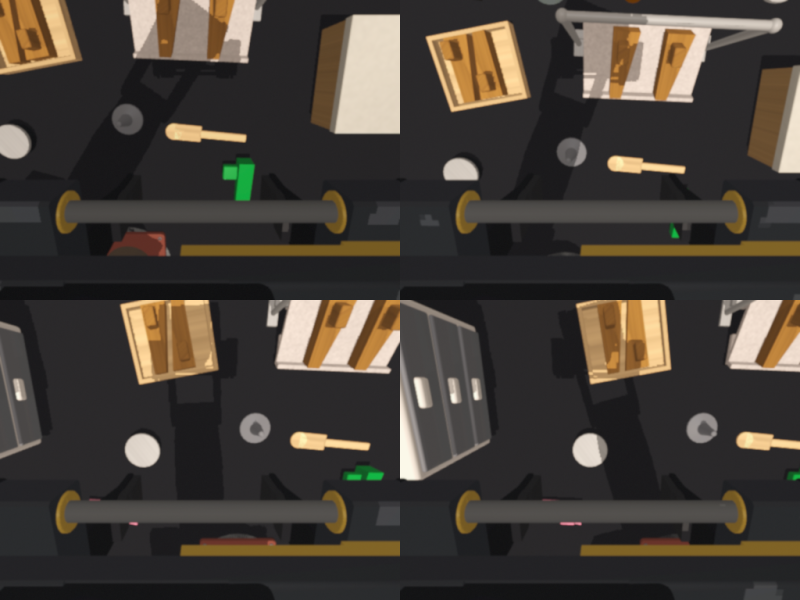

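The wrist views show the tray and its two wedges (left one with its grip towards +x, so wedge_a) and the rest with two cedar wedges under the rail. The pink and green pieces lie apart on the table. Next I take closer views and fit the models to the edges across several views at once.

```bash
cat >> h.py <<'E'
from scipy.optimize import least_squares
import pickle
def down(yaw,pitch=0): # tool down, tool y perpendicular to dir yaw; pitch tips tool z forward
    return (R.from_euler('z',yaw)*R.from_euler('y',-pitch)*R.from_quat([1,0,0,0])).as_quat()[[3,0,1,2]]
def box(x0,x1,y0,y1,z0,z1): return prism([(x0,y0),(x1,y0),(x1,y1),(x0,y1)],z0,z1)
def prism(poly,z0,z1):
    n=len(poly);V=np.array([(*p,z0) for p in poly]+[(*p,z1) for p in poly])
    F=[list(range(n))[::-1],list(range(n,2*n))]+[[i,(i+1)%n,(i+1)%n+n,i+n] for i in range(n)]
    return V,F
W=[prism([(-.065,-.006),(.065,-.030),(.065,.018),(-.065,.018)],0,.034),box(.018,.052,-.01,.01,.034,.068)]
TR=[box(-.077,.077,-.086,.086,0,.03)]
def edges(solids,T,c):
    Rm,t=T; pts=[]
    for V,F in solids:
        Vw=V@Rm.T+t; E={}
        for f in F:
            P=Vw[f]; n=np.cross(P[1]-P[0],P[2]-P[1]); vis=n@(c[3]-P.mean(0))>0
            for a,b in zip(f,f[1:]+f[:1]):
                if vis: E[tuple(sorted((a,b)))]=1
        for a,b in E:
            pts.append(Vw[a]+np.linspace(0.03,.97,25)[:,None]*(Vw[b]-Vw[a]))
    return np.vstack(pts)
def dtmap(im):
    e=cv2.Canny(cv2.GaussianBlur(im,(3,3),0),40,100); return cv2.distanceTransform(255-e,cv2.DIST_L2,5)
def fit(solids,x0,toT,views,dts,sc=3.0):
    def res(x):
        o=[]
        for (c,im),d in zip(views,dts):
            p=proj(c,edges(solids,toT(x),c)).astype(np.float32)
            v=cv2.remap(d,p[:,0].reshape(-1,1),p[:,1].reshape(-1,1),cv2.INTER_LINEAR,borderValue=15).ravel()
            o.append(np.minimum(v,15))
        return np.concatenate(o)
    s=[.003]*(len(x0)-1)+[.03]
    best=None; rng=np.random.default_rng(0)
    from scipy.optimize import minimize
    f=lambda x:(lambda v:np.mean(v*v/(v*v+sc*sc)))(res(x))
    for k in range(25):
        z=np.array(x0)+ (rng.normal(size=len(x0))*np.array([.008]*(len(x0)-1)+[.04]) if k else 0)
        S=np.vstack([z]+[z+np.eye(len(z))[i]*s[i]*2 for i in range(len(z))])
        m=minimize(f,z,method='Nelder-Mead',options=dict(initial_simplex=S,xatol=1e-5,fatol=1e-6,maxiter=600))
        if best is None or m.fun<best.fun: best=m
    return best.x,best.fun
flat=lambda z:(lambda q:(R.from_euler('z',q[2]).as_matrix(),np.array([q[0],q[1],z])))
flatz=lambda q:(R.from_euler('z',q[3]).as_matrix(),np.array(q[:3]))
tiltz=lambda q:(R.from_euler('z',q[3]).as_matrix()@R.from_euler('y',-25,degrees=True).as_matrix(),np.array(q[:3]))
def draw(im,c,P,col=(255,0,255)):
    for u,v in proj(c,P).astype(int): cv2.circle(im,(int(u),int(v)),0,col,-1)
E
cat > look.py <<'E'
from h import *
out=[]
for (x,y) in [(.60,-.12),(.56,-.26),(.50,-.18),(.60,.12),(.56,.22),(.52,.12)]:
    try: r.move_pose([x,y,.36],down(0))
    except r.MotionError as e: print('fail',x,y,e); continue
    c=cam('wrist'); out.append((c,r.grab_frame('wrist')))
pickle.dump(out,open('w2.pkl','wb')); print(len(out),r.current_time())
E
python3 look.py; cat > ana.py <<'E'
from h import *
o=pickle.load(open('w2.pkl','rb')); d=[dtmap(i) for _,i in o]; rv,tv=o[:3],o[3:]; rd,td=d[:3],d[3:]
yaw=np.radians(10)
tray,e=fit(TR,[.6,.165,0.0,yaw],flatz,tv,td); print('tray',tray.round(4),e)
Rt=R.from_euler('z',tray[3]).as_matrix()
F={'tray':tray}
for n,l,dy in [('wedge_a',[0,.035,.008],0),('wedge_b',[0,-.035,.008],np.pi)]:
    g=Rt@np.array(l)+tray[:3]; x,e=fit(W,[*g,tray[3]+dy],flatz,tv,td); F[n]=x; print(n,x.round(4),e,'in tray',(Rt.T@(x[:3]-tray[:3])).round(4),round(x[3]-tray[3]-dy,3))
for n,y in [('wedge_c',-.14),('wedge_d',-.23)]:
    x,e=fit(W,[.60,y,.055,-.03],tiltz,rv,rd); F[n]=x; print(n,x.round(4),e)
pickle.dump(F,open('F.pkl','wb'))
a,b=o[0],o[3]; A,B=cv2.resize(a[1],None,fx=2,fy=2),cv2.resize(b[1],None,fx=2,fy=2)
def d2(I,c,P):
    for u,v in proj(c,P)*2: cv2.circle(I,(int(u),int(v)),1,(255,0,255),-1)
d2(B,b[0],edges(TR,flatz(tray),b[0]))
for n in 'ab': d2(B,b[0],edges(W,flatz(F['wedge_'+n]),b[0]))
for n in 'cd': d2(A,a[0],edges(W,tiltz(F['wedge_'+n]),a[0]))
cv2.imwrite('pics/fit.png',np.vstack([A[:300,150:950],B[:300,150:950]]))
E
python3 ana.py
```

```text
6 10.5083
tray [0.6012 0.1608 0.0033 0.1741] 0.01489552203565836
wedge_a [0.5969 0.1888 0.0072 0.1775] 0.09377552568912506 in tray [0.0006 0.0283 0.0038] 0.003
wedge_b [0.6055 0.1398 0.0088 3.325 ] 0.19656024873256683 in tray [ 0.0006 -0.0214  0.0054] 0.009
wedge_c [ 0.6134 -0.1367  0.0474 -0.0432] 0.27058520913124084
wedge_d [ 0.6096 -0.2326  0.0475 -0.04  ] 0.2835291028022766
```

View pics/fit.png

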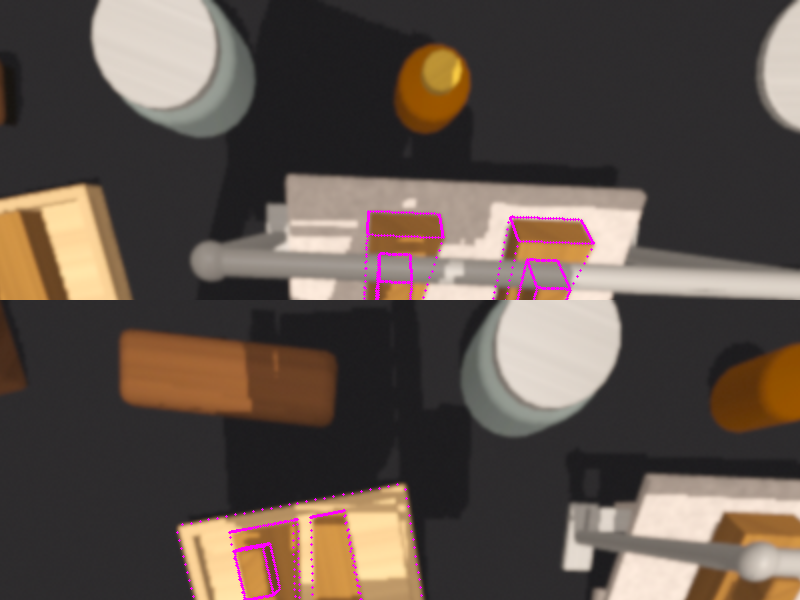

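The fit is consistent. The tray sits at z≈3 mm (nominal 0) and wedges a and b at z≈7–9 mm (nominal 8). Wedges c and d share the same yaw, are 96 mm apart and sit at z≈47 mm (nominal 49.5). Now move a and b to the walls.

```bash
cat >> h.py <<'E'
RX=R.from_quat([1,0,0,0])
def tcp(T,dz=0,gz=.052):
    Rm,t=T; return Rm@np.array([.035,0,gz+dz])+t
def quat(T,flip=False):
    q=R.from_matrix(T[0])*RX
    if flip: q=q*R.from_euler('z',np.pi)
    return q.as_quat()[[3,0,1,2]]
def intray(F,x,y,z,turn):
    t=F['tray']; M=R.from_euler('z',t[3]).as_matrix()
    return (R.from_euler('z',t[3]+turn).as_matrix(), M@np.array([x,y,z])+np.array([t[0],t[1],0]))
def st(s): print(s,'t',round(r.current_time(),2),'tcp',r.current_tcp_pos().round(4),'w',round(r.current_grip_width(),4),'f',r.current_ft_force().round(1))
E
cat > ab.py <<'E'
from h import *
F=pickle.load(open('F.pkl','rb'))
r.grip(.045,30)
for n,turn,s in [('wedge_a',0,1),('wedge_b',np.pi,-1)]:
    fl=turn!=0
    x=F[n].copy(); x[2]=.008; T=flatz(x)
    r.move_pose(tcp(T,.08),quat(T,fl)); r.line_to(tcp(T),vel=.12); r.grip(.012,30); st(n+' grip')
    l=lambda y,z:intray(F,0,y,z,turn)
    r.line_to(tcp(T,.006),vel=.08)
    G=l(s*.054,.014); r.line_to(tcp(G),rot=quat(G,fl),vel=.08); st('at 54')
    G=l(s*.064,.014); print(r.line_to(tcp(G),vel=.02,stop_force=5)); st('wall')
    p=r.current_tcp_pos(); M=R.from_euler('z',F['tray'][3]).as_matrix()
    q=M.T@(p-F['tray'][:3]); print('tcp y in tray',q.round(4))
    p=p+M@np.array([0,-s*.0007,0]); p[2]=.054+.003+.003
    p[2]=tcp(l(0,.006))[2]
    print(r.line_to(p,vel=.02,stop_force=6)); st('down')
    r.grip(.04); p=r.current_tcp_pos(); r.line_to([p[0],p[1],.15],vel=.2)
E
python3 ab.py
```

```text
wedge_a grip t 13.86 tcp [0.6316 0.195  0.0603] w 0.0196 f [-0.1 -0.5  1.6]
at 54 t 14.57 tcp [0.626  0.2208 0.0658] w 0.0196 f [-0.2  0.5 -0.9]
True
wall t 14.97 tcp [0.6249 0.2258 0.0654] w 0.0199 f [ 1.2 -1.  -0.6]
tcp y in tray [0.0346 0.0599 0.0621]
True
down t 15.28 tcp [0.6249 0.2252 0.0602] w 0.0197 f [0.2 0.3 3.2]
wedge_b grip t 18.38 tcp [0.5715 0.1334 0.0606] w 0.0199 f [-0.2 -0.9  3.4]
at 54 t 19.18 tcp [0.5761 0.101  0.0659] w 0.0196 f [ 0.2 -1.2 -0.9]
True
wall t 19.59 tcp [0.5766 0.0952 0.0654] w 0.0197 f [ 0.3  1.2 -0.5]
tcp y in tray [-0.0356 -0.0604  0.062 ]
True
down t 19.89 tcp [0.5764 0.0954 0.0604] w 0.0196 f [-0.8 -0.   3.1]
```

Both wedges met the walls at ±60 mm as predicted. Next is wedge_c.

```bash
cat > cd.py <<'E'
from h import *
import sys
F=pickle.load(open('F.pkl','rb'))
n,turn,y=sys.argv[1],float(sys.argv[2]),float(sys.argv[3])
turn=np.pi if turn else 0
T=tiltz(F[n]); G=lambda z:intray(F,0,y,z,turn)
p=r.current_tcp_pos(); r.line_to([p[0],p[1],.2],vel=.3)
r.grip(.045,40)
r.move_pose([.47,-.05,.33],down(0,.2)); A=tcp(T,.10); r.move_pose(A,quat(T)); st('pre')
print(r.line_to(tcp(T),vel=.12,stop_force=15)); r.grip(.012,40); st('grip')
r.line_to(tcp(T,.01),vel=.05); st('lift'); r.line_to(tcp(T,.11),vel=.15)
r.move_pose([.47,-.05,.34],down(0))
cv2.imwrite(f'pics/{n}_held.png',r.grab_frame('wrist'))
r.move_pose(tcp(G(.09)),quat(G(.09))); st('above tray')
cv2.imwrite(f'pics/{n}_above.png',r.grab_frame('scene'))
r.line_to(tcp(G(.035)),vel=.12); print(r.line_to(tcp(G(.006)),vel=.04,stop_force=6)); st('down'); print('want z',tcp(G(.008)).round(4))
if r.current_tcp_pos()[2]<tcp(G(.012))[2]:
    r.grip(.04); p=r.current_tcp_pos(); r.line_to([p[0],p[1],.16],vel=.2); st('released')
E
python3 cd.py wedge_c 1 .020
```

```text
pre t 23.58 tcp [ 0.5811 -0.1345  0.1994] w 0.0449 f [-0.2 -0.6  0.4]
False
grip t 25.13 tcp [ 0.6232 -0.1373  0.1095] w 0.0197 f [-1.9  0.1  2.3]
lift t 25.48 tcp [ 0.6189 -0.137   0.1187] w 0.0199 f [-0.9 -0.  -1.7]
above tray t 29.57 tcp [0.5634 0.1742 0.1421] w 0.0197 f [-0.1 -0.1 -1.3]
True
down t 30.93 tcp [0.5625 0.1744 0.0576] w 0.02 f [-0.4 -0.3  4.2]
want z [0.5632 0.1744 0.06  ]
released t 32.28 tcp [0.5605 0.1741 0.1589] w 0.0396 f [-0.7  0.1 -0.9]
```

```bash
cat > chk.py <<'E'
from h import *
import sys
F=pickle.load(open('F.pkl','rb')); o=[]
p=r.current_tcp_pos(); r.line_to([p[0],p[1],.3],vel=.3)
for (x,y) in [(.60,.12),(.56,.20)]:
    r.move_pose([x,y,.36],down(0)); c=cam('wrist'); o.append((c,r.grab_frame('wrist')))
d=[dtmap(i) for _,i in o]; t=F['tray']; Rt=R.from_euler('z',t[3]).as_matrix()
c,im=o[0]; I=cv2.resize(im,None,fx=2,fy=2)
for n,y,dy in [('a',.06,0),('b',-.06,np.pi),('c',.02,np.pi),('d',-.02,0)]:
    if n not in sys.argv[1]: continue
    g=Rt@[0,y,0]+t[:3]; x,e=fit(W,[g[0],g[1],t[3]+dy],flat(.0085),o,d)
    print(n,(Rt.T@(np.r_[x[:2],0]-[t[0],t[1],0])).round(4),round(x[2]-t[3]-dy,3),round(e,3))
    for u,v in proj(c,edges(W,flat(.0085)(x),c))*2: cv2.circle(I,(int(u),int(v)),0,(255,0,255),-1)
cv2.imwrite(f'pics/chk_{sys.argv[1]}.png',I[100:600,150:850]); print(r.current_time())
E
python3 chk.py abc
```

```text
a [-0.001   0.0598  0.    ] -0.007 0.167
b [-0.0009 -0.0599  0.    ] -0.0 0.222
c [-0.0016  0.0197  0.    ] 0.002 0.123
36.1583
```

View pics/chk_abc.png

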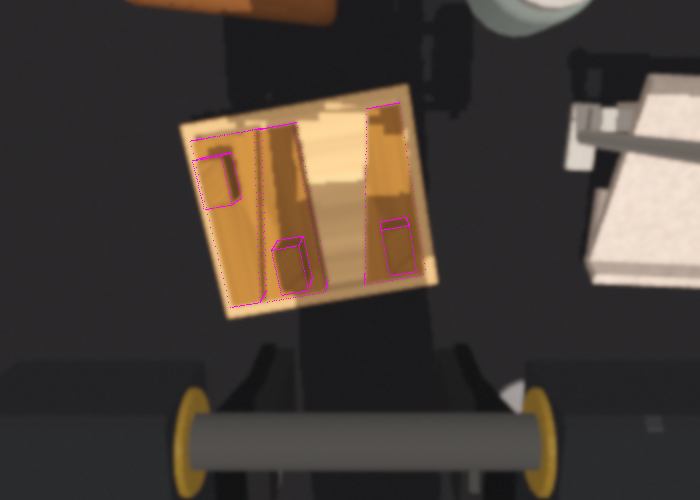

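Wedges a, b and c lie flat within 2 mm of plan. The free slot, at about (340,200) in the crop, is even. Next is wedge_d at y = -20.

```bash
python3 cd.py wedge_d 0 -.020 && python3 chk.py abcd
```

```text
pre t 39.37 tcp [ 0.5776 -0.2304  0.2004] w 0.0453 f [-0.4 -0.4 -0.2]
False
grip t 40.92 tcp [ 0.6194 -0.2331  0.1096] w 0.0198 f [-0.4 -0.6  1.1]
lift t 41.27 tcp [ 0.6151 -0.233   0.119 ] w 0.0199 f [ 0.  -0.  -1.9]
above tray t 44.34 tcp [0.6398 0.1462 0.1432] w 0.0198 f [-0.2  0.3 -1. ]
True
down t 45.7 tcp [0.6383 0.147  0.0576] w 0.0196 f [-0.3 -0.3  4.7]
want z [0.6391 0.1472 0.06  ]
released t 47.05 tcp [0.6363 0.1468 0.1587] w 0.0399 f [-0.5 -1.5 -0.3]
a [0.0002 0.0598 0.    ] -0.006 0.132
b [-0.0012 -0.0602  0.    ] 0.0 0.224
c [-0.0026  0.05    0.    ] -0.133 0.225
d [-0.0007 -0.0184  0.    ] -0.025 0.147
48.6167
```

View pics/chk_abcd.png

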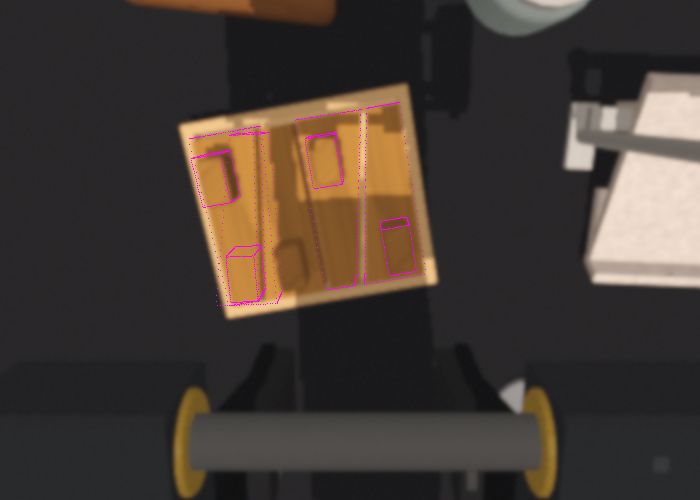

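The picture shows all four wedges flat in the tray. The fit for c landed on a false minimum overlapping a, but its grip is still at (291,265), exactly where it was before d went in. Handing in.

```bash
python3 -c "
from rig import r
print(r.hand_in())"
```

```text
the job is handed in; nothing more can be done
None
```

All four cedar wedges lie flat, lengthwise and head to tail in the bamboo tray, and the job was handed in at about 49 s of the 72 s allowed; the hand-in returned no verdict, and c's final place was confirmed by eye because its last fit failed.

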